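# Change the drum on the spindle sander

## Task

Change the drum on the bench spindle sander: take off the knob and the wide drum (the rubber mat is free for setting things down), then fit the bare rubber core from the rack on the spindle, slide the abrasive sleeve that fits it over the core until it is fully home, and put the knob back down on top. Stand the wide drum on the rack, fully down on the peg that the core left, and leave the thin drum on its peg and the wide sleeve where it stands.

Things in the scene. Friction and masses are not known exactly. Their poses are not given: they have to be found in the camera images.
- sander: Spindle sander: grey table plate 240 (x) x 200 x 20 mm fixed on the bench; switch box at x -95, y +60, 47 mm high. Origin on the spindle axis at bench level, z up. A throat 72 mm across surrounds the spindle; its floor, on which drums, core and sleeve sit, is 8 mm above the bench. The steel spindle is 12.7 mm across up to 92 mm above the bench, tapering to 6 mm at its tip at 106 mm.
- rack: Drum rack: plywood base 100 x 230 (y) x 18 mm fixed on the bench; a strip at its +x edge is 40 mm high. Two wooden pegs at x 0, y +55 and -55 mm, 10 mm across, tapering over the top 8 mm to 4 mm, tips 74 mm above the bench. Origin at the centre of the underside. Drums and core stand on the base, 18 mm above the bench: one peg holds the core, the other the thin drum.
- mat: Grey ribbed rubber mat, 200 (x) x 130 (y) x 3 mm, fixed flat on the bench and empty at the start: the place to set things down. Origin at the centre of its underside.
- wide_drum: Sanding drum, 56 mm diameter, 76 mm tall, red-brown abrasive outside with black rubber ends, plain through bore 17 mm with a metal bush. On the spindle at the start, upright, under the knob. Origin at the centre of its bottom, z up its axis. About 0.19 kg.
- core: Bare black rubber core, 38 mm diameter, 76 mm tall, its top edge bevelled from 38 to 30 mm over the last 5 mm; through bore 17 mm with a metal bush. Stands on one of the two rack pegs. Origin at the centre of its bottom, z up its axis. About 0.09 kg.
- sleeve: Abrasive sleeve that fits the core: a thin open tube, 48 mm outside, 43 mm inside, 76 mm tall, red-brown outside, card-brown inside, standing upright on the bench. It slips loosely over the core; fully home its ends are flush with the core's. Origin at the centre of its bottom, z up its axis. About 0.04 kg.
- knob: Clamp knob that slips on and off the spindle without turning: steel flange 48 mm across, 5 mm thick, above it a black grip 30 mm across, 21 mm tall (26 mm in all), bore 17 mm right through. At the start on the wide drum on the spindle. Origin at the centre of its bottom, z up; fully down on a drum or core it is 84 mm above the bench. 0.07 kg.
- thin_drum: Thin sanding drum, 28 mm diameter, 76 mm tall, on the other rack peg; stays there. Origin at the centre of its bottom, z up its axis.
- wide_sleeve: Abrasive sleeve too wide for the core: open tube 66 mm outside, 61 mm inside, 76 mm tall, standing on the bench near the other sleeve; stays there. Origin at the centre of its bottom, z up its axis.
There are look-alikes about, which are no part of the job. What is shaped like the rack but pink is not meant.

How it is judged (in metres and radians):
On the way, in this order (a step that is already met when the one before it is completed fails the run):
1. the knob and the wide drum are off the spindle (horizontal distance between each of knob, wide_drum and sander above 0.08 m), for 0.2 s.
2. the bare core is fully down on the spindle (horizontal distance between core and sander below 0.008 m and z of core in the frame of sander below 0.012 m and angle between core's own z axis and vertical below 0.1 rad), for 0.2 s.
3. the sleeve is fully home over the core (all of step 2 and horizontal distance between sleeve and sander below 0.01 m and z of sleeve in the frame of sander below 0.012 m and angle between sleeve's own z axis and vertical below 0.1 rad), for 0.2 s.
4. the knob is back on the spindle, down on the core (all of step 3 and horizontal distance between knob and sander below 0.01 m and z of knob in the frame of sander between 0.08 and 0.088 m and angle between knob's own z axis and vertical below 0.12 rad), for 0.2 s.
At the end, for the whole second after the job is handed in: Core (8 mm), sleeve (10 mm) and knob (10 mm) are on the spindle, upright, fully down within 4 mm; the wide drum is on the free peg (10 mm), upright, within 4 mm of the base; thin drum (15 mm) and wide sleeve (20 mm) are upright where they were; all at rest (all of step 4 and x of wide_drum in the frame of rack between -0.01 and 0.01 m and (y of wide_drum in the frame of rack between -0.065 and -0.045 m or y of wide_drum in the frame of rack between 0.045 and 0.065 m) and z of wide_drum in the frame of rack below 0.022 m and angle between wide_drum's own z axis and vertical below 0.1 rad and distance of thin_drum from where it was at the start of the episode below 0.015 m and distance of wide_sleeve from where it was at the start of the episode below 0.02 m and angle between each of thin_drum, wide_sleeve's own z axis and vertical below 0.15 rad and linear speed of each of core, sleeve, knob, wide_drum below 0.02 m/s); the robot touches nothing.
It fails at once if the thin drum is pulled off its peg or moved more than 30 mm (distance of thin_drum from where it was at the start of the episode above 0.03 m).
It fails at once if the wide sleeve is tipped over or moved more than 40 mm (distance of wide_sleeve from where it was at the start of the episode above 0.04 m or angle between wide_sleeve's own z axis and vertical above 0.6 rad).
It also fails if it takes over 120 s, if anything falls off the work surface, if the arm or the gripper's body presses on something with over 40 N, if the wrist force passes 120 N, or if a joint passes its speed limit or range.

## Robot

A 7-joint arm with a two-finger parallel gripper is mounted at the origin on the work surface. World frame = base frame: x ahead of the robot, y to its left, z up, the work surface at z = 0. Lengths are in m, angles in degrees, forces in N, time in s.
With the tool pointing down it reaches from about 0.425 to 0.875 m from the base axis. Payload 4.7 kg.
Tool frame: the origin (TCP) lies midway between the tips of the shut fingers; the grasp point (between the pads) lies 19 mm behind it (env.grip_point_offset is the distance from the TCP to the grasp point, in m); z points along the fingers, y is the line along which they close (so a half turn about z gives the same grasp; the last joint's range is limited). The gripper opens to 87 mm and grips with 3 to 60 N. Pads are 19 mm wide; open, the fingers measure 117 mm over their backs; the gripper's body (75 mm by 190 mm) begins 51 mm behind the grasp point.
Start: joints at [-69.208, 18.392, -4.016, 83.108, 1.295, 78.541, -3.26], TCP at [0.222, 0.611, 0.223] pointing down, gripper open.
Joint ranges: [-163.93, 163.93], [-17.29, 119.83], [-79.2, 71.16], [3.27, 140.29], [-89.18, 269.18], [5.43, 117.66], [-154.24, 154.24]. Speed limits (degrees/s): [147.25, 147.25, 180, 180, 180, 180, 180].

## Interface

Orientations are given as [roll, pitch, yaw] about the fixed x, y, z axes, in that order (R = Rz(yaw) Ry(pitch) Rx(roll)).
In Python, from cell import env gives the robot as it stands.
- The arm moves only by the shell command python3 -m jog 'ROWS' [FORCE]. ROWS is JSON, a list of rows, each a list of 7 numbers: the shift along the tool's x, y, z in m, then the turn, a rotation vector about the tool's x, y, z in rad, then the finger opening in m, from 0 to 0.087. A call has 1 to 12 rows; each row shifts and turns the commanded pose from where the row before left it, along the tool's axes as they then stand; what a row does not reach is not made up. A row lasts 1/12 s, in which the tool goes at most 41.7 mm and 7.16 degrees, less where a joint would pass 70% of its speed; a pose out of reach is approached as far as the arm can. A call is refused whole if a number of a shift passes 0.0417 or a number of a turn 0.125, either way. A call with a gripper value outside its range is refused whole. The fingers move at their own pace and stop on an object; FORCE is the grip in N (left out, the last holds). Time passes only in rows, so rows that do not move let the fingers close. It gives the time, the measured TCP pose, the force, the opening and the grip force at its end, in the units of the state.
- env.get_obs(): the state, without advancing time (a new reading comes with each control period).
- env.read_camera(name): name is "scene" or "side" or "wrist"; returns the picture (420x560x3 uint8, blue, green, red); there is no depth.
- env.get_calibration(name): a dict with "fov_y" (degrees; the focal length in pixels is half the picture's height over the tangent of half this angle, whatever the lens; pixels are square), "cx", "cy" (the principal point, pixels), "k1" (the pictures are not rectified: a ray, as slopes to the right and down, at radius r is drawn at 1 + k1 r^2 times it, then the intrinsics apply), "pose" (4x4, takes a point from camera to world coordinates). Camera axes: x right, y up, looking along -z (the intrinsics and any distortion apply to the point x, -y, -z); pixel columns grow to the right and rows downward; lengths in m; the calibration is good to about 2 mm. A picture is of the moment at which its call begins: read the wrist's pose just before it. get_calibration takes no time and is no camera call; for the wrist camera it gives the pose at the moment of the call.
- env.sign_off(): hands the job in; it is judged then, once.
The state is a dict: "time_s": time; "qpos": joint angles; "joint_velocities": joint speeds; "effort": joint torques, N m; "tool_pos": TCP position; "tool_rot": TCP orientation; "force": force on the tool from outside, world axes, zero at the start; "wrist_torque": the same for the moment, N m; "grip_width": finger opening in m; "grasp_force": force on a finger pad.
Only numpy, scipy, OpenCV 4.12 (cv2) and the standard library are available. Lean on these libraries where they do the work, as an engineer would, in place of code of your own. Each camera call takes 0.05 s, during which the arm holds its last target. There are 200 camera calls.

## Working session

There is one attempt and no reset: what is moved stays moved. The work goes in short steps, Python scripts to look and compute and a shell command to move; the robot and the scene stay as the last step left them, time stands still between calls to the robot, and variables do not carry over. Pictures are saved under pics/ and viewed, at most 14 in all, crops included, and the job is handed in when it is done.

```bash
ls; mkdir -p pics; python3 - <<'E'
from cell import env
import cv2,numpy as np
o=env.get_obs(); print(o)
for n in("scene","side","wrist"):
    c=env.get_calibration(n); print(n,c)
    cv2.imwrite(f"pics/{n}0.png",env.read_camera(n))
E
```

```text
pics
{'time_s': 0.0, 'qpos': array([-69.20772851,  18.43850301,  -4.01606044,  83.17634078,
         1.29592936,  78.53899016,  -3.26033968]), 'joint_velocities': array([ 0.04920075,  0.00490349,  0.02877001,  0.07085199,  0.04857858,
       -0.01789818, -0.0518404 ]), 'effort': array([ 3.87464306e-04, -4.91284096e+01, -4.03589364e-01, -3.12527239e+01,
       -6.37747790e-02,  4.37710178e-02,  1.87242508e-04]), 'tool_pos': array([0.22200517, 0.61032226, 0.22145528]), 'tool_rot': array([-1.79891463e+02,  6.48662326e-03,  1.60017864e+02]), 'force': array([ 0.22082355,  0.70419753, -0.23738514]), 'wrist_torque': array([-0.03850796, -0.02078967,  0.01537364]), 'grasp_force': 0.0, 'grip_width': 0.08754054012086425}
scene {'fov_y': 44.308832287223666, 'cx': 283.7153697943856, 'cy': 210.22038037649986, 'k1': -0.12197988508874191, 'pose': array([[-0.61989253, -0.49085831,  0.61220207,  1.23593904],
       [ 0.7845591 , -0.40177958,  0.47227132,  0.58683485],
       [ 0.01415199,  0.77306617,  0.63416751,  0.81579097],
       [ 0.        ,  0.        ,  0.        ,  1.        ]])}
side {'fov_y': 46.82135898774431, 'cx': 279.2982760313433, 'cy': 201.1485069290896, 'k1': -0.064532047414432, 'pose': array([[ 0.95141845,  0.20237791, -0.23204766,  0.24234152],
       [-0.30735923,  0.66893292, -0.6768006 , -0.77508896],
       [ 0.01825483,  0.71524257,  0.69863784,  0.87279323],
       [ 0.        ,  0.        ,  0.        ,  1.        ]])}
wrist {'fov_y': 59.39432411467718, 'cx': 275.02894100614424, 'cy': 213.89339641163141, 'k1': 0.014617092568970218, 'pose': array([[ 0.34123105, -0.89631822, -0.28315193,  0.14409036],
       [ 0.93997466,  0.32441812,  0.10583247,  0.63892495],
       [-0.00299995, -0.30226896,  0.95321796,  0.38509853],
       [ 0.        ,  0.        ,  0.        ,  1.        ]])}
```

View pics/scene0.png

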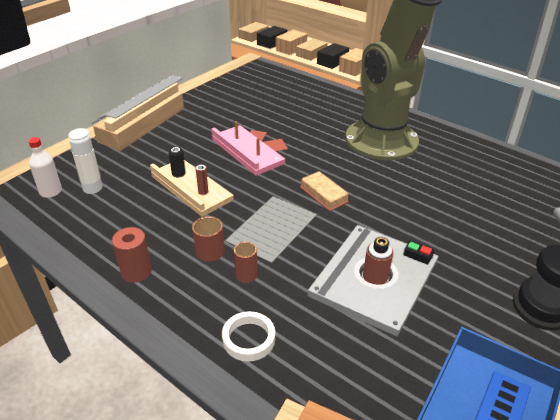

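View pics/side0.png

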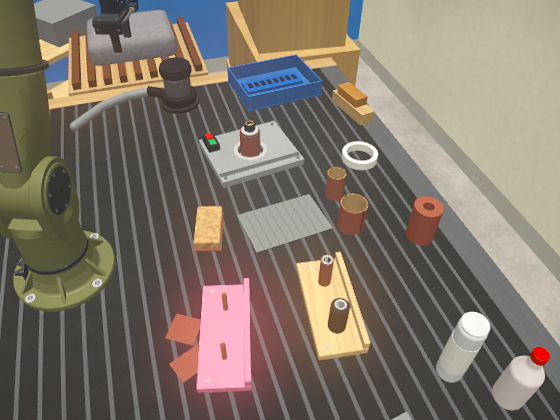

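The scene view shows:
- Sander near (375,275), with the knob at (380,245).
- Wooden rack near (190,187). The core is at (177,160) and the thin drum at (202,180).
- Pink decoy rack at (247,147).
- Mat at (271,227).
- Two open tubes at (209,238) and (246,261), and a thick red decoy drum at (131,254).

The side view shows the tubes at (336,184) and (352,214). I'll enlarge both views to confirm these.

```bash
cat > h.py <<'E'
import numpy as np,cv2
from cell import env
def K(c):
    f=210/np.tan(np.radians(c["fov_y"]/2)); return np.array([[f,0,c["cx"]],[0,f,c["cy"]],[0,0,1]])
def rays(n,px,c=None):
    c=c or env.get_calibration(n)
    s=cv2.undistortPoints(np.array(px,float).reshape(-1,1,2),K(c),np.array([c["k1"],0,0,0,0]))[:,0]
    d=np.c_[s[:,0],-s[:,1],-np.ones(len(s))]@c["pose"][:3,:3].T
    return c["pose"][:3,3],d
def onz(n,px,z,c=None):
    o,d=rays(n,px,c); return o+d*((z-o[2])/d[:,2])[:,None]
def proj(n,P,c=None):
    c=c or env.get_calibration(n); P=np.array(P,float).reshape(-1,3)
    p=(P-c["pose"][:3,3])@c["pose"][:3,:3]
    q=np.c_[p[:,0],-p[:,1],-p[:,2]]
    return cv2.projectPoints(q,np.zeros(3),np.zeros(3),K(c),np.array([c["k1"],0,0,0,0]))[0][:,0]
def tri(a,b):
    (o1,d1),(o2,d2)=rays("scene",a),rays("side",b)
    out=[]
    for u,v in zip(d1,d2):
        t=np.linalg.lstsq(np.c_[u,-v],o2-o1,rcond=None)[0]; p,q=o1+u*t[0],o2+v*t[1]
        out.append(np.r_[(p+q)/2,np.linalg.norm(p-q)])
    return np.array(out)
E
python3 - <<'E'
import cv2,numpy as np
a=cv2.imread("pics/scene0.png");b=cv2.imread("pics/side0.png")
def up(i,x,y,w,h,s): return cv2.resize(i[y:y+h,x:x+w],None,fx=s,fy=s,interpolation=cv2.INTER_CUBIC)
L=up(a,145,140,130,150,4)  # 520x600
cv2.imwrite("pics/c1.png",L)
R=up(b,290,160,90,200,3)
cv2.imwrite("pics/c2.png",np.hstack([R,np.vstack([up(b,195,115,115,75,4.5)[:300,:515],up(a,305,220,140,115,3.68)[:300,:515]])[:600]]))
E
```

```text
(no output)
```

View pics/c1.png

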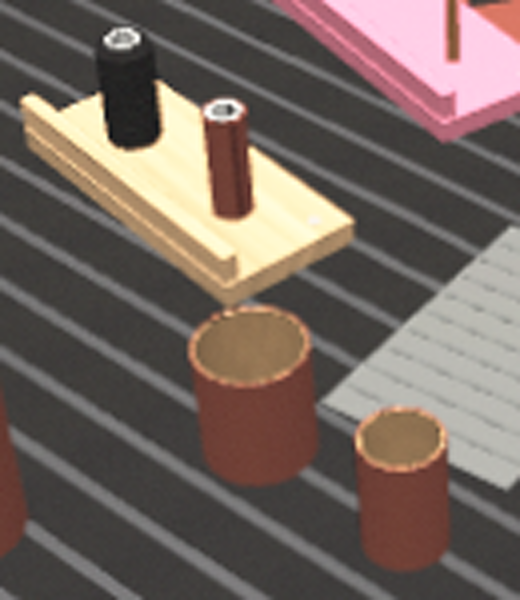

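View pics/c2.png

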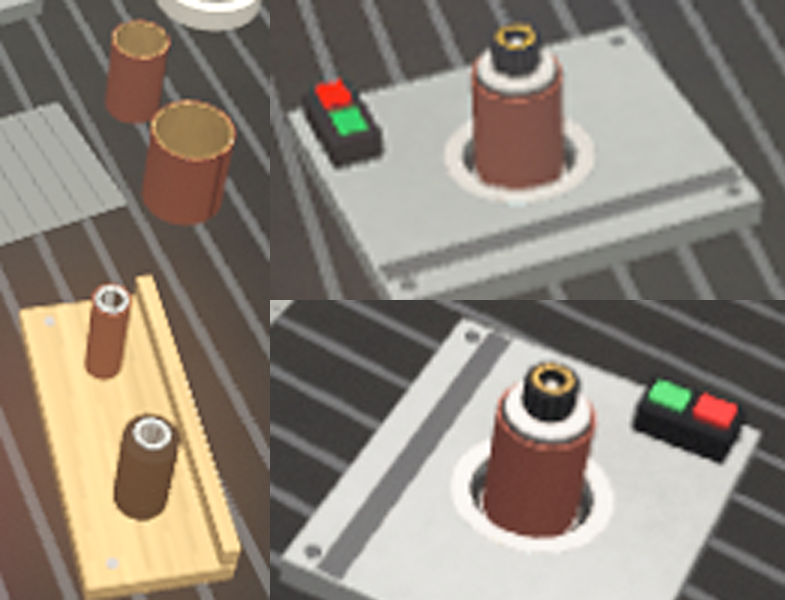

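The crops settle which things are meant:
- **Rack:** the wooden one holds the black core (scene 175,149) and the thin drum (201,167). The pink one at (247,147) is empty and not meant.
- **Sleeve:** the narrower tube at scene (245,249) is the one for the core, since it looks about 48 mm wide. The tube at (207,226) is about 66 mm, so it's the wide sleeve.
- **Wide drum:** it's the one on the spindle, with the knob top at scene (381,241) and side (249,123). The red roll at (131,254) is a look-alike.

Next I'll triangulate these.

```bash
python3 - <<'E'
from h import *
np.set_printoptions(precision=4,suppress=True)
N=["core","thin","wsleeve","sleeve","knob"];Z=[.094,.094,.076,.076,.110]
A=[(175.1,149.1),(200.9,167.4),(207.1,225.9),(244.9,249.1),(381.1,240.7)]
B=[(341,304.3),(326.7,259.3),(353.9,203),(336.3,173),(249.2,122.9)]
T=tri(A,B)
for n,t,z,a,b in zip(N,T,Z,A,B): print(n,t,onz("scene",[a],z)[0,:2],onz("side",[b],z)[0,:2])
# sleeve widths at rim (crop1 px)
f=lambda x,y:(145+(x+.5)/4-.5,140+(y+.5)/4-.5)
for l,r in(((190,350),(310,345)),((356,440),(446,437))):
    p=onz("scene",[f(*l),f(*r)],.076);print("width",np.linalg.norm(p[0]-p[1]))
# refined rim: card-brown inside contour centroid
for n in("scene","side"):
    im=cv2.imread(f"pics/{n}0.png");h=cv2.cvtColor(im,cv2.COLOR_BGR2HSV).astype(int)
    m=((h[...,1]<40)&(h[...,2]>110)&(h[...,2]<200)).astype(np.uint8)
    m=cv2.morphologyEx(m,cv2.MORPH_CLOSE,np.ones((5,5)))
    m=cv2.morphologyEx(m,cv2.MORPH_OPEN,np.ones((7,7)))
    for c in cv2.findContours(m,0,2)[0]:
        if cv2.contourArea(c)>1500:
            q=cv2.approxPolyDP(c,.03*cv2.arcLength(c,True),True)[:,0]
            print(n,cv2.contourArea(c),q.tolist(),onz(n,q,.003)[:,:2].tolist() if len(q)<6 else "")
E
```

```text
core [ 0.5249 -0.3213  0.0959  0.0035] [ 0.5216 -0.3227] [ 0.527  -0.3213]
thin [ 0.5401 -0.2109  0.0947  0.0034] [ 0.5379 -0.211 ] [ 0.5417 -0.2115]
wsleeve [ 0.6718 -0.0599  0.0769  0.0028] [ 0.6699 -0.06  ] [ 0.6733 -0.06  ]
sleeve [0.6739 0.0521 0.0765 0.0027] [0.6723 0.0524] [0.6751 0.0516]
knob [0.5094 0.2748 0.1115 0.0034] [0.5059 0.2747] [0.5108 0.2748]
width 0.06520121435005138
width 0.04654527231549338
scene 10353.5 [[0, 199], [78, 305], [225, 419], [274, 419]] [[0.8871791152656487, -0.6243645190291429], [0.9605408160029916, -0.1554046311921744], [0.9496589202919044, 0.24908279650202836], [0.897434369785425, 0.31314711719770927]]
scene 3040.0 [[312, 212], [270, 195], [227, 244], [253, 242], [268, 265]] [[0.41234259007262164, 0.0401141139582889], [0.4251720157490705, -0.08414786741265157], [0.6300866465616399, -0.043485683881619996], [0.5870995770876323, -0.001616156953552883], [0.6224337393366043, 0.07265355169318555]]
scene 2854.5 [[559, 0], [527, 75], [424, 46], [522, 88], [509, 147], [530, 93], [559, 97], [536, 78]] 
scene 19266.5 [[228, 0], [0, 69], [0, 168], [230, 60]]
[... 503 characters left out ...]
 [250, 252], [332, 229]] [[0.6323974440138825, 0.060874451826483655], [0.4193478424166527, 0.057076099587582196], [0.4144204086634628, -0.07325258760572406], [0.6241992266631302, -0.061909254761096655]]
side 3593.0 [[303, 156], [276, 121], [255, 125], [254, 157], [238, 151], [244, 128], [221, 132], [219, 150], [198, 144], [223, 187]] 
side 2744.5 [[170, 19], [129, 12], [121, 53], [86, 22], [91, 60], [174, 50]] 
side 46476.0 [[363, 0], [342, 161], [443, 204], [559, 386], [559, 69]] [[1.3075937383487017, 1.216984829103077], [0.7503135768340531, 0.17046478577647706], [0.9344803110272846, -0.06553436323431194], [0.8878878401545117, -0.5688748655201106], [1.7647960710116677, 0.44195889587158665]]
```

```bash
cat > go.py <<'E'
import sys
from h import *
from scipy.spatial.transform import Rotation as R
np.set_printoptions(precision=4,suppress=True)
o=env.get_obs(); Rt=R.from_euler("xyz",o["tool_rot"],degrees=True)
print("t",round(o["time_s"],2),"tcp",o["tool_pos"],"rot",o["tool_rot"],"F",o["force"],"w",round(o["grip_width"],4),"g",round(o["grasp_force"],1))
if len(sys.argv)>3:
    d=Rt.inv().apply(np.array(sys.argv[1:4],float)-o["tool_pos"]); n=max(1,int(np.ceil(abs(d).max()/.036)))
    yaw=float(sys.argv[4]) if len(sys.argv)>4 else 160
    tv=(Rt.inv()*R.from_euler("xyz",[180,0,yaw],degrees=True)).as_rotvec()
    print("shift",d,"rows",n,"each",d/n,"turn",tv)
E
python3 - <<'E'
from h import *
np.set_printoptions(precision=3,suppress=True)
print(proj("side",[.222,.61,.22]),proj("scene",[.222,.61,.22]))
print(onz("side",[(178,107),(75,128),(150,92)],0),onz("side",[(175,62)],.12),onz("scene",[(545,320),(520,300)],0))
E
python3 go.py .509 .2748 .2
```

```text
[[121.917  44.277]] [[600.024 196.44 ]]
[[ 0.354  0.577  0.   ]
 [ 0.033  0.555 -0.   ]
 [ 0.278  0.694  0.   ]] [[0.37  0.648 0.12 ]] [[0.387 0.618 0.   ]
 [0.366 0.556 0.   ]]
t 0.15 tcp [0.222  0.6104 0.2217] rot [-179.9132    0.004   160.0168] F [ 0.0132 -0.5946  0.4664] w 0.0868 g 0.0
shift [-0.3844 -0.2173  0.022 ] rows 11 each [-0.0349 -0.0198  0.002 ] turn [-0.0015  0.0001  0.0003]
```

```bash
python3 -m jog '[[-0.035,-0.02,0,0,0,0,0.087],[-0.035,-0.02,0,0,0,0,0.087],[-0.035,-0.02,0,0,0,0,0.087],[-0.035,-0.02,0,0,0,0,0.087],[-0.035,-0.02,0,0,0,0,0.087],[-0.035,-0.02,0,0,0,0,0.087],[-0.035,-0.02,0,0,0,0,0.087],[-0.035,-0.02,0,0,0,0,0.087],[-0.035,-0.02,0,0,0,0,0.087],[-0.035,-0.02,0,0,0,0,0.087],[-0.034,-0.017,0,0,0,0,0.087],[0,0,0,0,0,0,0.087]]' && python3 - <<'E'
from h import *
c=env.get_calibration("wrist");cv2.imwrite("pics/w1.png",env.read_camera("wrist"))
print(proj("wrist",[[.509,.2748,.11],[.509,.2748,.106]],c))
E
python3 go.py .509 .2748 .091
```

```text
time_s: 1.15
tool_pos: [0.5149, 0.2662, 0.2226]
tool_rot: [-179.8, 0.3, 159.3]
force: [0.6, -1.1, -0.6]
grip_width: 0.0874
grasp_force: 0.0
[[283.72656694 197.08063546]
 [283.63479935 195.73842519]]
t 1.2 tcp [0.5121 0.2703 0.2224] rot [-179.9107    0.1067  159.4801] F [-0.0502  0.7598 -0.6087] w 0.0872 g 0.0
shift [0.0047 0.0033 0.1314] rows 4 each [0.0012 0.0008 0.0329] turn [-0.0016  0.0019 -0.0091]
```

View pics/w1.png

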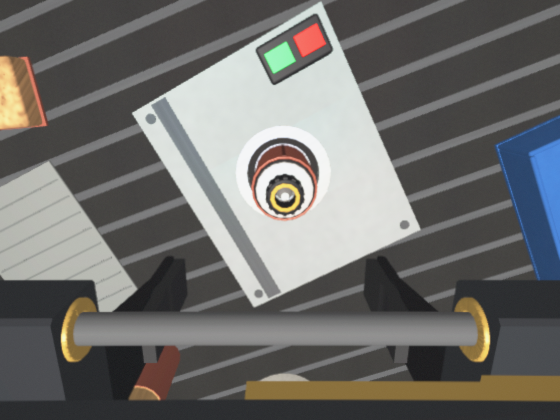

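The wrist view shows the knob's ring at (285,196), and the prediction was (283.7,197), so the position is good to about 1 mm. I'll go down most of the way and re-check.

```bash
python3 -m jog '[[0,0,0.03,0,0,0,0.06],[0,0,0.03,0,0,0,0.06],[0,0,0.03,0,0,0,0.06],[0,0,0,0,0,0,0.06],[0,0,0,0,0,0,0.06]]' >/dev/null; python3 go.py .509 .2748 .091
```

```text
t 1.62 tcp [0.507  0.2761 0.1313] rot [-179.8321   -0.1606  160.1014] F [0.0453 0.5377 1.6742] w 0.0635 g 0.0
shift [-0.0024 -0.0004  0.0402] rows 2 each [-0.0012 -0.0002  0.0201] turn [-0.0029 -0.0028  0.0018]
```

```bash
python3 -m jog '[[-0.002,0,0.02,0,0,0,0.06],[0,0,0.02,0,0,0,0.06],[0,0,0,0,0,0,0.06],[0,0,0,0,0,0,0.06],[0,0,0,0,0,0,0],[0,0,0,0,0,0,0],[0,0,0,0,0,0,0],[0,0,0,0,0,0,0]]' 20; python3 go.py .509 .2748 .2
```

```text
time_s: 2.28
tool_pos: [0.5114, 0.2755, 0.0938]
tool_rot: [179.9, 0.1, 160.0]
force: [0.4, 0.3, 0.0]
grip_width: 0.041
grasp_force: 0.0
t 2.28 tcp [0.5114 0.2755 0.0938] rot [179.9061   0.0637 160.0197] F [0.4281 0.2624 0.0262] w 0.041 g 0.0
shift [ 0.0019 -0.0013 -0.1062] rows 3 each [ 0.0006 -0.0004 -0.0354] turn [0.0016 0.0011 0.0003]
```

```bash
python3 -m jog '[[0,0,0.002,0,0,0,0],[0,0,0,0,0,0,0],[0,0,0,0,0,0,0],[0,0,0,0,0,0,0],[0,0,0,0,0,0,0]]' 20; python3 -m jog '[[0,0,-0.02,0,0,0,0],[0,0,-0.035,0,0,0,0],[0,0,-0.035,0,0,0,0],[0,0,-0.02,0,0,0,0],[0,0,0,0,0,0,0],[0,0,0,0,0,0,0]]'; python3 go.py .468 0 .2
```

```text
time_s: 2.7
tool_pos: [0.5108, 0.2751, 0.0906]
tool_rot: [180.0, 0.0, 160.0]
force: [-0.2, 0.8, 0.7]
grip_width: 0.0287
grasp_force: 20.0
time_s: 3.2
tool_pos: [0.5114, 0.2753, 0.2017]
tool_rot: [179.9, 0.1, 160.0]
force: [-0.5, -1.1, -1.3]
grip_width: 0.0294
grasp_force: 20.0
t 3.2 tcp [0.5114 0.2753 0.2017] rot [179.8852   0.0832 160.014 ] F [-0.4503 -1.078  -1.301 ] w 0.0294 g 20.0
shift [-0.0534 -0.2735  0.0012] rows 8 each [-0.0067 -0.0342  0.0002] turn [0.002  0.0015 0.0002]
```

```bash
python3 -m jog '[[-0.0067,-0.0342,0,0,0,0,0],[-0.0067,-0.0342,0,0,0,0,0],[-0.0067,-0.0342,0,0,0,0,0],[-0.0067,-0.0342,0,0,0,0,0],[-0.0067,-0.0342,0,0,0,0,0],[-0.0067,-0.0342,0,0,0,0,0],[-0.0067,-0.0342,0,0,0,0,0],[-0.0067,-0.0342,0.02,0,0,0,0],[0,0,0.035,0,0,0,0],[0,0,0.035,0,0,0,0],[0,0,0.03,0,0,0,0],[0,0,0.03,0,0,0,0]]';python3 -m jog '[[0,0,0.015,0,0,0,0],[0,0,0,0,0,0,0],[0,0,0,0,0,0,0],[0,0,0,0,0,0,0]]'; python3 go.py .468 0 .011
```

```text
time_s: 4.2
tool_pos: [0.4655, -0.0009, 0.0475]
tool_rot: [-179.9, -0.2, 160.0]
force: [0.9, 1.0, -1.0]
grip_width: 0.0294
grasp_force: 20.0
time_s: 4.53
tool_pos: [0.4679, -0.0005, 0.0359]
tool_rot: [-180.0, 0.0, 160.0]
force: [0.2, -0.8, 0.2]
grip_width: 0.0293
grasp_force: 20.0
t 4.53 tcp [ 0.4679 -0.0005  0.0359] rot [-179.9992    0.0194  160.0171] F [ 0.1514 -0.7691  0.1509] w 0.0293 g 20.0
shift [0.0001 0.0005 0.0249] rows 1 each [0.0001 0.0005 0.0249] turn [-0.      0.0003  0.0003]
```

Lower the knob, release it, and rise. Next is the wide drum: grasp point 60 mm up, giving a TCP z of 0.049.

```bash
python3 -m jog '[[0,0,0.012,0,0,0,0],[0,0,0.008,0,0,0,0],[0,0,0.005,0,0,0,0],[0,0,0,0,0,0,0],[0,0,0,0,0,0,0],[0,0,0,0,0,0,0.05],[0,0,0,0,0,0,0.06],[0,0,0,0,0,0,0.06],[0,0,0,0,0,0,0.06]]' ; python3 -m jog '[[0,0,-0.035,0,0,0,0.087],[0,0,-0.035,0,0,0,0.087],[0,0,-0.035,0,0,0,0.087],[0,0,-0.035,0,0,0,0.087],[0,0,-0.03,0,0,0,0.087],[0,0,0,0,0,0,0.087],[0,0,0,0,0,0,0.087]]'; python3 go.py .5096 .2748 .18;python3 - <<'E'
from h import *
for n in ("side",): cv2.imwrite(f"pics/{n}1.png",cv2.resize(env.read_camera(n)[90:330,190:410],None,fx=2.5,fy=2.5,interpolation=3))
E
```

```text
time_s: 5.28
tool_pos: [0.468, -0.0004, 0.0109]
tool_rot: [180.0, 0.0, 160.0]
force: [1.1, -0.7, -0.2]
grip_width: 0.048
grasp_force: 0.0
time_s: 5.87
tool_pos: [0.469, -0.0003, 0.1826]
tool_rot: [179.8, 0.2, 160.0]
force: [-0.5, -0.8, -0.6]
grip_width: 0.0859
grasp_force: 0.0
t 5.87 tcp [ 0.469  -0.0003  0.1826] rot [179.8349   0.2191 160.0167] F [-0.4523 -0.7774 -0.628 ] w 0.0859 g 0.0
shift [0.0559 0.2723 0.0031] rows 8 each [0.007  0.034  0.0004] turn [0.0029 0.0038 0.0003]
```

View pics/side1.png

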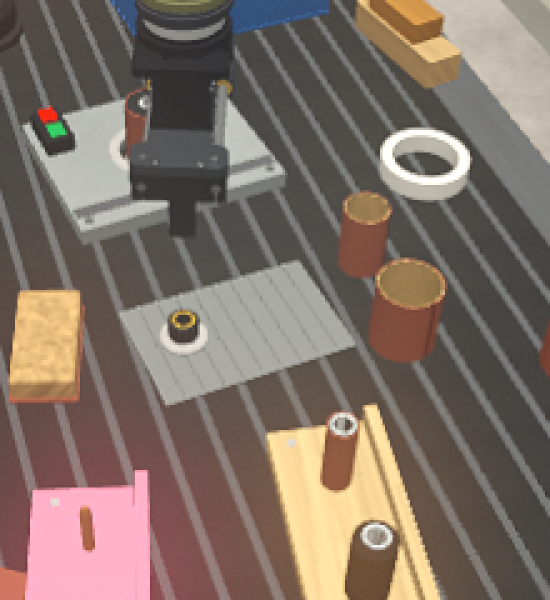

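The knob stands upright on the mat at crop pixel (183,325), and the drum is still on the spindle at (137,105). Next I go back over the spindle and down around the drum.

```bash
python3 -m jog '[[0.007,0.034,0,0,0,0,0.087],[0.007,0.034,0,0,0,0,0.087],[0.007,0.034,0,0,0,0,0.087],[0.007,0.034,0,0,0,0,0.087],[0.007,0.034,0,0,0,0,0.087],[0.007,0.034,0,0,0,0,0.087],[0.007,0.034,0,0,0,0,0.087],[0.007,0.034,0,0,0,0,0.087],[0,0,0,0,0,0,0.087],[0,0,0,0,0,0,0.087],[0,0,0.03,0,0,0,0.087],[0,0,0.03,0,0,0,0.087]]'; python3 -m jog '[[0,0,0,0,0,0,0.087],[0,0,0,0,0,0,0.087]]' ; python3 go.py .5096 .2748 .049
```

```text
time_s: 6.92
tool_pos: [0.509, 0.2732, 0.1203]
tool_rot: [179.9, 0.1, 159.9]
force: [-0.1, 0.3, -0.2]
grip_width: 0.0872
grasp_force: 0.0
time_s: 7.08
tool_pos: [0.5065, 0.2719, 0.1184]
tool_rot: [-179.7, -0.2, 159.9]
force: [0.6, -1.3, 1.6]
grip_width: 0.0871
grasp_force: 0.0
t 7.08 tcp [0.5065 0.2719 0.1184] rot [-179.7173   -0.1763  159.9141] F [ 0.5523 -1.3157  1.6449] w 0.0871 g 0.0
shift [-0.0022  0.0041  0.0694] rows 2 each [-0.0011  0.0021  0.0347] turn [-0.0049 -0.0031 -0.0015]
```

```bash
python3 -m jog '[[0,0.002,0.03,0,0,0,0.087],[0,0,0.025,0,0,0,0.087],[0,0,0.012,0,0,0,0.087],[0,0,0,0,0,0,0.087],[0,0,0,0,0,0,0.087],[0,0,0,0,0,0,0.087]]' ; python3 go.py .5096 .2748 .049
```

```text
time_s: 7.58
tool_pos: [0.5101, 0.2767, 0.0557]
tool_rot: [179.9, 0.1, 160.0]
force: [0.6, -0.9, -0.2]
grip_width: 0.0871
grasp_force: 0.0
t 7.58 tcp [0.5101 0.2767 0.0557] rot [179.8547   0.1158 159.9905] F [ 0.5719 -0.9135 -0.2454] w 0.0871 g 0.0
shift [-0.0001 -0.002   0.0067] rows 1 each [-0.0001 -0.002   0.0067] turn [ 0.0025  0.002  -0.0002]
```

```bash
python3 -m jog '[[0,-0.002,0.006,0,0,0,0.087],[0,0,0,0,0,0,0.05],[0,0,0,0,0,0,0.04],[0,0,0,0,0,0,0.03],[0,0,0,0,0,0,0],[0,0,0,0,0,0,0],[0,0,0,0,0,0,0],[0,0,0,0,0,0,0]]' 30; python3 go.py .5096 .2748 .049
```

```text
time_s: 8.25
tool_pos: [0.5082, 0.2748, 0.0478]
tool_rot: [179.9, 0.0, 160.0]
force: [0.4, 0.8, 0.0]
grip_width: 0.056
grasp_force: 30.0
t 8.25 tcp [0.5082 0.2748 0.0478] rot [179.949    0.023  160.0311] F [0.3896 0.7853 0.0389] w 0.056 g 30.0
shift [-0.0013  0.0004 -0.0012] rows 1 each [-0.0013  0.0004 -0.0012] turn [0.0009 0.0004 0.0005]
```

```bash
python3 -m jog '[[0,0,-0.015,0,0,0,0],[0,0,-0.03,0,0,0,0],[0,0,-0.035,0,0,0,0],[0,0,-0.035,0,0,0,0],[0,0,-0.03,0,0,0,0],[0,0,0,0,0,0,0],[0,0,0,0,0,0,0],[0,0,0,0,0,0,0]]' ; python3 go.py .57 0 .19
```

```text
time_s: 8.92
tool_pos: [0.5071, 0.2738, 0.1911]
tool_rot: [-179.9, -0.1, 160.0]
force: [0.9, 0.3, -3.4]
grip_width: 0.0563
grasp_force: 30.0
t 8.92 tcp [0.5071 0.2738 0.1911] rot [-179.8836   -0.0871  160.0161] F [ 0.8731  0.3433 -3.4487] w 0.0563 g 30.0
shift [-0.1527 -0.2358  0.0013] rows 7 each [-0.0218 -0.0337  0.0002] turn [-0.002  -0.0015  0.0003]
```

```bash
python3 -m jog '[[-0.0218,-0.0337,0,0,0,0,0],[-0.0218,-0.0337,0,0,0,0,0],[-0.0218,-0.0337,0,0,0,0,0],[-0.0218,-0.0337,0,0,0,0,0],[-0.0218,-0.0337,0,0,0,0,0],[-0.0218,-0.0337,0,0,0,0,0],[-0.0218,-0.0337,0,0,0,0,0],[0,0,0.03,0,0,0,0],[0,0,0.035,0,0,0,0],[0,0,0.035,0,0,0,0],[0,0,0.02,0,0,0,0],[0,0,0,0,0,0,0]]' ; python3 -m jog '[[0,0,0,0,0,0,0],[0,0,0,0,0,0,0]]';python3 go.py .57 0 .043
```

```text
time_s: 9.92
tool_pos: [0.5644, 0.0001, 0.065]
tool_rot: [-179.6, -0.7, 160.0]
force: [-0.9, 0.1, -2.4]
grip_width: 0.056
grasp_force: 30.0
time_s: 10.08
tool_pos: [0.5712, 0.0004, 0.073]
tool_rot: [-180.0, 0.0, 160.0]
force: [0.2, -0.2, -1.3]
grip_width: 0.0557
grasp_force: 30.0
t 10.08 tcp [0.5712 0.0004 0.073 ] rot [-179.9956    0.0283  160.0136] F [ 0.1889 -0.237  -1.3493] w 0.0557 g 30.0
shift [ 0.001  -0.0008  0.03  ] rows 1 each [ 0.001  -0.0008  0.03  ] turn [-0.0001  0.0005  0.0002]
```

```bash
python3 -m jog '[[0,0,0.018,0,0,0,0],[0,0,0.009,0,0,0,0],[0,0,0.003,0,0,0,0],[0,0,0,0,0,0,0],[0,0,0,0,0,0,0],[0,0,0,0,0,0,0.08],[0,0,0,0,0,0,0.087],[0,0,0,0,0,0,0.087],[0,0,0,0,0,0,0.087],[0,0,-0.02,0,0,0,0.087],[0,0,-0.035,0,0,0,0.087],[0,0,-0.035,0,0,0,0.087]]' ; python3 -m jog '[[0,0,-0.03,0,0,0,0.087],[0,0,-0.03,0,0,0,0.087],[0,0,0,0,0,0,0.087],[0,0,0,0,0,0,0.087],[0,0,0,0,0,0,0.087]]';python3 go.py .525 -.3215 .185
```

```text
time_s: 11.08
tool_pos: [0.5696, 0.0004, 0.1327]
tool_rot: [-179.9, -0.1, 160.0]
force: [1.5, 0.6, 0.6]
grip_width: 0.0859
grasp_force: 0.0
time_s: 11.5
tool_pos: [0.5704, 0.0006, 0.1921]
tool_rot: [180.0, -0.0, 160.0]
force: [0.0, -0.3, 0.2]
grip_width: 0.0871
grasp_force: 0.0
t 11.5 tcp [0.5704 0.0006 0.1921] rot [179.9983  -0.0316 160.0181] F [ 0.0021 -0.2667  0.1859] w 0.0871 g 0.0
shift [-0.0674 -0.3182  0.007 ] rows 9 each [-0.0075 -0.0354  0.0008] turn [ 0.     -0.0006  0.0003]
```

```bash
python3 -m jog '[[-0.0075,-0.0354,0,0,0,0,0.087],[-0.0075,-0.0354,0,0,0,0,0.087],[-0.0075,-0.0354,0,0,0,0,0.087],[-0.0075,-0.0354,0,0,0,0,0.087],[-0.0075,-0.0354,0,0,0,0,0.087],[-0.0075,-0.0354,0,0,0,0,0.087],[-0.0075,-0.0354,0,0,0,0,0.087],[-0.0075,-0.0354,0,0,0,0,0.08],[-0.0075,-0.0354,0,0,0,0,0.08],[0,0,0,0,0,0,0.08],[0,0,0,0,0,0,0.08],[0,0,0,0,0,0,0.08]]' ; python3 -m jog '[[0,0,0,0,0,0,0.07],[0,0,0,0,0,0,0.07]]'; python3 - <<'E'
from h import *
c=env.get_calibration("wrist");cv2.imwrite("pics/w2.png",env.read_camera("wrist"))
print(proj("wrist",[[.525,-.3215,.094],[.5401,-.2112,.094]],c))
E
python3 go.py .525 -.3215 .057
```

```text
time_s: 12.5
tool_pos: [0.5248, -0.3211, 0.1908]
tool_rot: [180.0, -0.2, 160.0]
force: [-0.5, -0.2, 0.1]
grip_width: 0.0801
grasp_force: 0.0
time_s: 12.67
tool_pos: [0.526, -0.3199, 0.1919]
tool_rot: [179.9, -0.1, 160.2]
force: [0.4, -0.8, -0.1]
grip_width: 0.074
grasp_force: 0.0
[[273.02042914 213.72179646]
 [423.4059049  183.25572045]]
t 12.72 tcp [ 0.526  -0.3202  0.1921] rot [179.9538  -0.0326 160.1718] F [-0.046  -0.3898 -0.0586] w 0.0723 g 0.0
shift [ 0.0004 -0.0017  0.1351] rows 4 each [ 0.0001 -0.0004  0.0338] turn [ 0.0008 -0.0006  0.003 ]
```

View pics/w2.png

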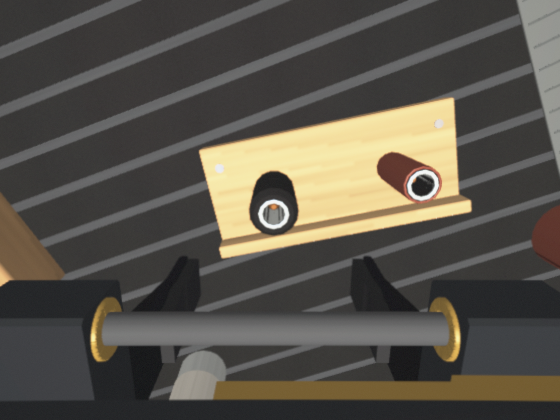

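The core's ring is at (273.5,213.5), exactly as predicted, and the thin drum's is at (423,185). I'll go down onto the core.

```bash
python3 -m jog '[[0,-0.002,0.03,0,0,0,0.065],[0,0,0.035,0,0,0,0.065],[0,0,0.035,0,0,0,0.065],[0,0,0.02,0,0,0,0.065],[0,0,0,0,0,0,0.065],[0,0,0,0,0,0,0.065],[0,0,0,0,0,0,0.065]]'; python3 go.py .525 -.3215 .057
```

```text
time_s: 13.3
tool_pos: [0.5259, -0.3242, 0.0743]
tool_rot: [-180.0, 0.2, 160.1]
force: [0.2, 0.1, 0.6]
grip_width: 0.0652
grasp_force: 0.0
t 13.3 tcp [ 0.5259 -0.3242  0.0743] rot [-179.9842    0.1516  160.0625] F [0.2492 0.0677 0.5669] w 0.0652 g 0.0
shift [0.0018 0.0022 0.0173] rows 1 each [0.0018 0.0022 0.0173] turn [-0.0003  0.0026  0.0011]
```

```bash
python3 -m jog '[[0,0.001,0.017,0,0,0,0.065],[0,0,0,0,0,0,0.065],[0,0,0,0,0,0,0.065],[0,0,0,0,0,0,0.03],[0,0,0,0,0,0,0],[0,0,0,0,0,0,0],[0,0,0,0,0,0,0],[0,0,0,0,0,0,0],[0,0,0,0,0,0,0]]' 25; python3 go.py .525 -.3215 .057
```

```text
time_s: 14.05
tool_pos: [0.5251, -0.3229, 0.0558]
tool_rot: [180.0, 0.0, 160.0]
force: [-0.2, 0.9, 1.9]
grip_width: 0.0361
grasp_force: 25.0
t 14.05 tcp [ 0.5251 -0.3229  0.0558] rot [179.984    0.0184 160.0189] F [-0.1632  0.8997  1.8658] w 0.0361 g 25.0
shift [ 0.0006  0.0012 -0.0012] rows 1 each [ 0.0006  0.0012 -0.0012] turn [0.0003 0.0003 0.0003]
```

```bash
python3 -m jog '[[0,0,-0.015,0,0,0,0],[0,0,-0.035,0,0,0,0],[0,0,-0.035,0,0,0,0],[0,0,-0.035,0,0,0,0],[0,0,-0.025,0,0,0,0],[0,0,0,0,0,0,0],[0,0,0,0,0,0,0],[0,0,0,0,0,0,0]]' ; python3 go.py .51 .2748 .19
```

```text
time_s: 14.72
tool_pos: [0.5244, -0.3224, 0.1995]
tool_rot: [180.0, -0.1, 160.0]
force: [-0.1, 0.4, -1.5]
grip_width: 0.0364
grasp_force: 25.0
t 14.72 tcp [ 0.5244 -0.3224  0.1995] rot [179.9718  -0.0915 160.0183] F [-0.0629  0.3504 -1.5431] w 0.0364 g 25.0
shift [0.2177 0.5564 0.0101] rows 16 each [0.0136 0.0348 0.0006] turn [ 0.0005 -0.0016  0.0003]
```

```bash
python3 -m jog '[[0.0136,0.0348,0,0,0,0,0],[0.0136,0.0348,0,0,0,0,0],[0.0136,0.0348,0,0,0,0,0],[0.0136,0.0348,0,0,0,0,0],[0.0136,0.0348,0,0,0,0,0],[0.0136,0.0348,0,0,0,0,0],[0.0136,0.0348,0,0,0,0,0],[0.0136,0.0348,0,0,0,0,0]]';python3 -m jog '[[0.0136,0.0348,0,0,0,0,0],[0.0136,0.0348,0,0,0,0,0],[0.0136,0.0348,0,0,0,0,0],[0.0136,0.0348,0,0,0,0,0],[0.0136,0.0348,0,0,0,0,0],[0.0136,0.0348,0,0,0,0,0],[0.0136,0.0348,0,0,0,0,0],[0.0136,0.0348,0,0,0,0,0],[0,0,0,0,0,0,0],[0,0,0,0,0,0,0],[0,0,0,0,0,0,0]]' ; python3 - <<'E'
from h import *
for n in ("wrist",):
    c=env.get_calibration(n);im=env.read_camera(n);cv2.imwrite("pics/w3.png",im)
    o=env.get_obs()["tool_pos"];print(o,proj(n,[[.5094,.2748,.106],[.5094,.2748,.008],[o[0],o[1],o[2]+.038],[o[0],o[1],o[2]-.038]],c))
E
python3 go.py .51 .2748 .13
```

```text
time_s: 15.38
tool_pos: [0.5162, -0.0222, 0.1986]
tool_rot: [-179.9, -0.2, 160.0]
force: [1.3, 0.8, -0.9]
grip_width: 0.036
grasp_force: 25.0
time_s: 16.3
tool_pos: [0.51, 0.2736, 0.1986]
tool_rot: [-179.8, -0.1, 160.0]
force: [0.2, -0.8, -0.7]
grip_width: 0.0363
grasp_force: 25.0
[0.51057444 0.27275585 0.19907748] [[277.28601844 215.0851762 ]
 [277.18938747 184.83123286]
 [273.72453112 321.08160003]
 [274.79000358 246.39723987]]
t 16.35 tcp [0.5106 0.2728 0.1991] rot [-179.8358   -0.0564  159.919 ] F [ 0.3533 -0.3829 -1.2518] w 0.036 g 25.0
shift [0.0012 0.0019 0.0691] rows 2 each [0.0006 0.001  0.0345] turn [-0.0029 -0.001  -0.0014]
```

View pics/w3.png

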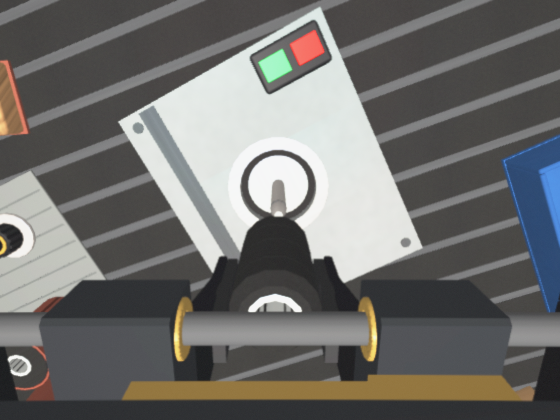

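The throat ring is centred at (278,186) and the prediction was (277,185). The core hangs upright, so I'm aligned. I'll lower it in stages.

```bash
python3 -m jog '[[0,0.002,0.025,0,0,0,0],[0,0,0.02,0,0,0,0],[0,0,0,0,0,0,0],[0,0,0,0,0,0,0],[0,0,0,0,0,0,0],[0,0,0,0,0,0,0]]'; python3 go.py .5094 .2748 .046
```

```text
time_s: 16.85
tool_pos: [0.5125, 0.2764, 0.1572]
tool_rot: [179.9, 0.1, 160.0]
force: [-0.4, 0.6, -0.2]
grip_width: 0.0365
grasp_force: 25.0
t 16.85 tcp [0.5125 0.2764 0.1572] rot [179.8838   0.095  159.9553] F [-0.3645  0.6066 -0.1582] w 0.0365 g 25.0
shift [ 0.0026 -0.0028  0.1112] rows 4 each [ 0.0006 -0.0007  0.0278] turn [ 0.002   0.0017 -0.0008]
```

```bash
python3 -m jog '[[0.001,-0.001,0.012,0,0,0,0],[0,0,0.015,0,0,0,0],[0,0,0.015,0,0,0,0],[0,0,0.015,0,0,0,0],[0,0,0,0,0,0,0],[0,0,0,0,0,0,0],[0,0,0,0,0,0,0]]'; python3 go.py .5094 .2748 .046
```

```text
time_s: 17.43
tool_pos: [0.5107, 0.2763, 0.0994]
tool_rot: [179.9, 0.1, 160.0]
force: [-0.2, -1.6, -0.7]
grip_width: 0.0363
grasp_force: 25.0
t 17.43 tcp [0.5107 0.2763 0.0994] rot [179.9352   0.0522 160.0127] F [-0.2383 -1.5505 -0.7478] w 0.0363 g 25.0
shift [ 0.0008 -0.0019  0.0534] rows 2 each [ 0.0004 -0.0009  0.0267] turn [0.0011 0.0009 0.0002]
```

On the spindle with no contact force. I'll take it the rest of the way.

```bash
python3 -m jog '[[0,-0.001,0.015,0,0,0,0],[0,0,0.015,0,0,0,0],[0,0,0.012,0,0,0,0],[0,0,0.008,0,0,0,0],[0,0,0.003,0,0,0,0],[0,0,0,0,0,0,0],[0,0,0,0,0,0,0],[0,0,0,0,0,0,0]]'; python3 go.py .5094 .2748 .046
```

```text
time_s: 18.1
tool_pos: [0.5103, 0.2754, 0.0461]
tool_rot: [179.9, 0.0, 160.0]
force: [-0.9, 0.3, -0.9]
grip_width: 0.036
grasp_force: 25.0
t 18.1 tcp [0.5103 0.2754 0.0461] rot [179.9426   0.0433 160.0175] F [-0.8711  0.3341 -0.8764] w 0.036 g 25.0
shift [ 0.0007 -0.0008  0.0001] rows 1 each [ 0.0007 -0.0008  0.0001] turn [0.001  0.0008 0.0003]
```

Release the core (it can drop at most about 1 mm) and rise. Then set the wide drum on the free peg.

```bash
python3 -m jog '[[0,0,0.001,0,0,0,0],[0,0,0,0,0,0,0],[0,0,0,0,0,0,0.07],[0,0,0,0,0,0,0.07],[0,0,0,0,0,0,0.07],[0,0,0,0,0,0,0.07],[0,0,-0.02,0,0,0,0.07],[0,0,-0.035,0,0,0,0.07],[0,0,-0.035,0,0,0,0.07],[0,0,-0.035,0,0,0,0.087],[0,0,-0.02,0,0,0,0.087],[0,0,0,0,0,0,0.087]]';python3 -m jog '[[0,0,0,0,0,0,0.087],[0,0,0,0,0,0,0.087]]';  python3 go.py .5705 0.0005 .19; python3 - <<'E'
from h import *
c=env.get_calibration("wrist");a=env.read_camera("wrist");b=env.read_camera("side")
cv2.imwrite("pics/w4.png",np.hstack([cv2.resize(a[60:340,130:410],(400,400)),cv2.resize(b[100:380,190:390],(400,560))[:400]]))
print(proj("wrist",[[.5094,.2748,.106],[.5094,.2748,.084],[.5094,.2748,.008]],c))
# rack free peg in side view, tip at .074
E
```

```text
time_s: 19.1
tool_pos: [0.5127, 0.2766, 0.1954]
tool_rot: [179.5, 0.3, 160.0]
force: [0.5, 0.9, 0.4]
grip_width: 0.0821
grasp_force: 0.0
time_s: 19.27
tool_pos: [0.5092, 0.2747, 0.1884]
tool_rot: [-179.9, -0.1, 160.0]
force: [-0.3, 0.6, 0.1]
grip_width: 0.0858
grasp_force: 0.0
t 19.27 tcp [0.5092 0.2747 0.1884] rot [-179.9231   -0.06    160.0191] F [-0.3019  0.5845  0.0696] w 0.0858 g 0.0
shift [-0.1513 -0.2367 -0.0014] rows 7 each [-0.0216 -0.0338 -0.0002] turn [-0.0013 -0.001   0.0003]
[[275.90582462 221.05161359]
 [275.91518451 211.82155514]
 [275.93903455 188.37436132]]
```

View pics/w4.png

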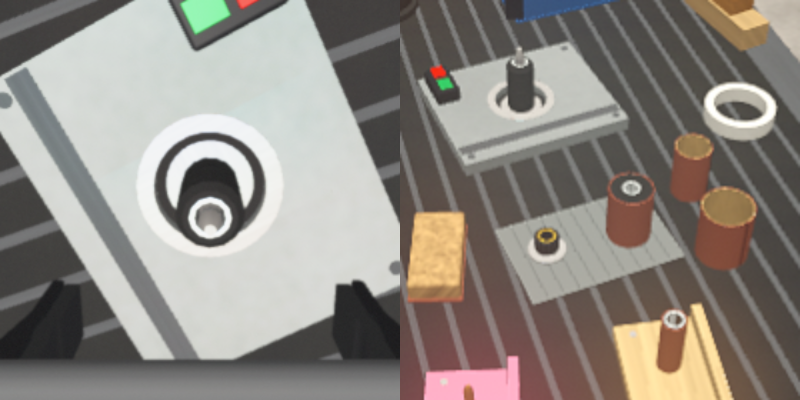

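The core stands on the spindle: wrist ring at (277,212.6), predicted (276,211.8). The knob and drum stand upright on the mat. Now I pick up the drum.

```bash
python3 -m jog '[[-0.0216,-0.0338,0,0,0,0,0.087],[-0.0216,-0.0338,0,0,0,0,0.087],[-0.0216,-0.0338,0,0,0,0,0.087],[-0.0216,-0.0338,0,0,0,0,0.087],[-0.0216,-0.0338,0,0,0,0,0.087],[-0.0216,-0.0338,0,0,0,0,0.087],[-0.0216,-0.0338,0,0,0,0,0.087],[0,0,0,0,0,0,0.087],[0,0,0,0,0,0,0.087],[0,0,0.03,0,0,0,0.087],[0,0,0.03,0,0,0,0.087],[0,0,0.02,0,0,0,0.087]]';python3 -m jog '[[0,0,0,0,0,0,0.087],[0,0,0,0,0,0,0.087],[0,0,0,0,0,0,0.087],[0,0,0,0,0,0,0.087]]';  python3 go.py .5705 0.0005 .045
```

```text
time_s: 20.37
tool_pos: [0.5691, 0.0029, 0.1061]
tool_rot: [-179.9, -0.2, 160.1]
force: [-0.4, -0.9, -0.2]
grip_width: 0.0871
grasp_force: 0.0
time_s: 20.7
tool_pos: [0.5723, 0.0016, 0.1112]
tool_rot: [179.9, 0.1, 160.1]
force: [0.9, -0.1, -0.0]
grip_width: 0.0869
grasp_force: 0.0
t 20.7 tcp [0.5723 0.0016 0.1112] rot [179.9177   0.1413 160.0591] F [ 0.8737 -0.1112 -0.0448] w 0.0869 g 0.0
shift [ 0.0015 -0.0017  0.0662] rows 2 each [ 0.0007 -0.0009  0.0331] turn [0.0014 0.0025 0.001 ]
```

```bash
python3 -m jog '[[0.001,-0.001,0.03,0,0,0,0.087],[0,0,0.025,0,0,0,0.087],[0,0,0.011,0,0,0,0.087],[0,0,0,0,0,0,0.087],[0,0,0,0,0,0,0.087],[0,0,0,0,0,0,0.05],[0,0,0,0,0,0,0.03],[0,0,0,0,0,0,0],[0,0,0,0,0,0,0],[0,0,0,0,0,0,0],[0,0,0,0,0,0,0]]' 30;python3 go.py .5705 0.0005 .045; python3 -m jog '[[0,0,-0.02,0,0,0,0],[0,0,-0.035,0,0,0,0],[0,0,-0.035,0,0,0,0],[0,0,-0.035,0,0,0,0],[0,0,-0.035,0,0,0,0],[0,0,0,0,0,0,0],[0,0,0,0,0,0,0],[0,0,0,0,0,0,0]]';  python3 go.py .525 -.3215 .2
```

```text
time_s: 21.62
tool_pos: [0.5701, 0.0006, 0.044]
tool_rot: [180.0, 0.0, 160.0]
force: [-0.2, 0.0, 1.2]
grip_width: 0.0562
grasp_force: 30.0
t 21.62 tcp [0.5701 0.0006 0.044 ] rot [179.9628   0.0344 160.0192] F [-0.1955  0.0139  1.1789] w 0.0562 g 30.0
shift [-0.0004  0.     -0.001 ] rows 1 each [-0.0004  0.     -0.001 ] turn [0.0006 0.0006 0.0003]
time_s: 22.28
tool_pos: [0.5689, 0.0005, 0.2024]
tool_rot: [-180.0, -0.1, 160.0]
force: [-0.4, 0.8, -3.0]
grip_width: 0.0558
grasp_force: 30.0
t 22.28 tcp [0.5689 0.0005 0.2024] rot [-179.9651   -0.1024  160.0181] F [-0.4359  0.7864 -2.9523] w 0.0558 g 30.0
shift [-0.0688 -0.3176  0.0024] rows 9 each [-0.0076 -0.0353  0.0003] turn [-0.0006 -0.0018  0.0003]
```

```bash
python3 -m jog '[[-0.0076,-0.0353,0,0,0,0,0],[-0.0076,-0.0353,0,0,0,0,0],[-0.0076,-0.0353,0,0,0,0,0],[-0.0076,-0.0353,0,0,0,0,0],[-0.0076,-0.0353,0,0,0,0,0],[-0.0076,-0.0353,0,0,0,0,0],[-0.0076,-0.0353,0,0,0,0,0],[-0.0076,-0.0353,0,0,0,0,0],[-0.0076,-0.0353,0,0,0,0,0],[0,0,0,0,0,0,0],[0,0,0,0,0,0,0],[0,0,0,0,0,0,0]]';python3 - <<'E'
from h import *
c=env.get_calibration("wrist");a=env.read_camera("wrist");b=env.read_camera("side")
p=proj("wrist",[[.525,-.3215,.074],[.525,-.3215,.018]],c);q=proj("side",[[.525,-.3215,.074],[.525,-.3215,.018]])
print(p,q)
cv2.imwrite("pics/w5.png",np.hstack([cv2.resize(a[130:270,200:340],(560,560),interpolation=3),cv2.resize(b[270:350,300:360],(240,320),interpolation=3)[:,:].repeat(1,0) if 0 else np.vstack([cv2.resize(b[270:350,300:360],(240,320),interpolation=3),np.zeros((240,240,3),np.uint8)])]))
E
python3 go.py .525 -.3215 .2
```

```text
time_s: 23.28
tool_pos: [0.5246, -0.3206, 0.2012]
tool_rot: [179.9, -0.2, 160.0]
force: [0.4, 0.3, -2.8]
grip_width: 0.0563
grasp_force: 30.0
[[274.48665304 204.68637041]
 [274.5894932  188.78933324]] [[338.94020841 310.49292292]
 [335.972951   325.91404005]]
t 23.38 tcp [ 0.5257 -0.3194  0.2021] rot [179.9308  -0.1394 160.1544] F [ 0.2626  0.7383 -2.7231] w 0.0559 g 30.0
shift [-0.0001 -0.0022  0.0021] rows 1 each [-0.0001 -0.0022  0.0021] turn [ 0.0012 -0.0024  0.0027]
```

View pics/w5.png

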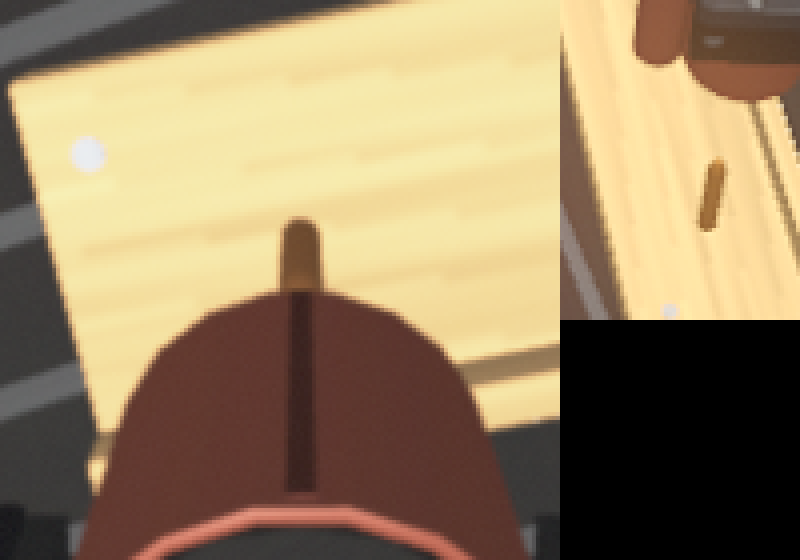

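The free peg's base is at wrist (275,189) and its tip at side (339,311). Both match the predictions (274.6,188.8) and (338.9,310.5). Lower the drum.

```bash
python3 -m jog '[[0,-0.001,0.03,0,0,0,0],[0,0,0.025,0,0,0,0],[0,0,0.015,0,0,0,0],[0,0,0,0,0,0,0],[0,0,0,0,0,0,0],[0,0,0,0,0,0,0],[0,0,0,0,0,0,0]]';python3 go.py .525 -.3215 .059
```

```text
time_s: 23.97
tool_pos: [0.5263, -0.3226, 0.1353]
tool_rot: [-180.0, 0.2, 160.1]
force: [-0.8, 1.0, -2.1]
grip_width: 0.0559
grasp_force: 30.0
t 23.97 tcp [ 0.5263 -0.3226  0.1353] rot [-179.9968    0.1622  160.0668] F [-0.8247  0.9503 -2.1098] w 0.0559 g 30.0
shift [0.0018 0.0006 0.0762] rows 3 each [0.0006 0.0002 0.0254] turn [-0.0001  0.0028  0.0012]
```

```bash
python3 -m jog '[[0.001,0,0.015,0,0,0,0],[0,0,0.015,0,0,0,0],[0,0,0.01,0,0,0,0],[0,0,0.01,0,0,0,0],[0,0,0,0,0,0,0],[0,0,0,0,0,0,0]]';python3 -m jog '[[0,0,0.012,0,0,0,0],[0,0,0.008,0,0,0,0],[0,0,0.005,0,0,0,0],[0,0,0,0,0,0,0],[0,0,0,0,0,0,0],[0,0,0,0,0,0,0]]';python3 go.py .525 -.3215 .059
```

```text
time_s: 24.47
tool_pos: [0.5242, -0.3221, 0.0835]
tool_rot: [-180.0, -0.0, 160.0]
force: [0.3, -0.0, -1.5]
grip_width: 0.0558
grasp_force: 30.0
time_s: 24.97
tool_pos: [0.5244, -0.3224, 0.0588]
tool_rot: [-180.0, 0.0, 160.0]
force: [-0.9, -1.1, 2.7]
grip_width: 0.056
grasp_force: 30.0
t 24.97 tcp [ 0.5244 -0.3224  0.0588] rot [-179.9985    0.0313  160.0096] F [-0.9102 -1.1214  2.7269] w 0.056 g 30.0
shift [-0.0003  0.001  -0.0002] rows 1 each [-0.0003  0.001  -0.0002] turn [-0.      0.0005  0.0002]
```

The drum is seated. I release it, rise, and go to the sleeve.

```bash
python3 -m jog '[[0,0,0,0,0,0,0.087],[0,0,0,0,0,0,0.087],[0,0,0,0,0,0,0.087],[0,0,0,0,0,0,0.087],[0,0,-0.02,0,0,0,0.087],[0,0,-0.035,0,0,0,0.087],[0,0,-0.035,0,0,0,0.087],[0,0,-0.035,0,0,0,0.087],[0,0,-0.01,0,0,0,0.087],[0,0,0,0,0,0,0.087],[0,0,0,0,0,0,0.087]]';python3 go.py .674 .052 .19; python3 - <<'E'
from h import *
cv2.imwrite("pics/side5.png",env.read_camera("side"))
E
```

```text
time_s: 25.88
tool_pos: [0.5244, -0.3221, 0.1935]
tool_rot: [180.0, 0.0, 160.0]
force: [-0.1, 0.0, -0.3]
grip_width: 0.0875
grasp_force: 0.0
t 25.88 tcp [ 0.5244 -0.3221  0.1935] rot [179.9811   0.0494 160.0218] F [-0.0756  0.0191 -0.3192] w 0.0875 g 0.0
shift [-0.0128  0.4027  0.0037] rows 12 each [-0.0011  0.0336  0.0003] turn [0.0003 0.0009 0.0004]
```

```bash
python3 -m jog '[[-0.0011,0.0336,0,0,0,0,0.08],[-0.0011,0.0336,0,0,0,0,0.08],[-0.0011,0.0336,0,0,0,0,0.08],[-0.0011,0.0336,0,0,0,0,0.08],[-0.0011,0.0336,0,0,0,0,0.08],[-0.0011,0.0336,0,0,0,0,0.08],[-0.0011,0.0336,0,0,0,0,0.08],[-0.0011,0.0336,0,0,0,0,0.08],[-0.0011,0.0336,0,0,0,0,0.07],[-0.0011,0.0336,0,0,0,0,0.07],[-0.0011,0.0336,0,0,0,0,0.07],[-0.0011,0.0336,0,0,0,0,0.07]]';python3 -m jog '[[0,0,0,0,0,0,0.07],[0,0,0,0,0,0,0.07],[0,0,0,0,0,0,0.07],[0,0,0,0,0,0,0.07]]'; python3 - <<'E'
from h import *
c=env.get_calibration("wrist");a=env.read_camera("wrist");b=env.read_camera("side")
print(proj("wrist",[[.674,.052,.076],[.672,-.06,.076]],c))
cv2.imwrite("pics/w6.png",np.hstack([a[0:400,:520],cv2.resize(b[235:375,290:380],(257,400),interpolation=3)]))
E
python3 go.py .674 .052 .041
```

```text
time_s: 26.93
tool_pos: [0.6736, 0.054, 0.1907]
tool_rot: [-179.9, -0.2, 160.0]
force: [0.4, -0.5, 0.5]
grip_width: 0.0706
grasp_force: 0.0
time_s: 27.27
tool_pos: [0.6736, 0.0501, 0.1923]
tool_rot: [-179.9, -0.1, 159.9]
force: [-0.1, -0.0, 0.0]
grip_width: 0.07
grasp_force: 0.0
[[278.24414866 206.85514845]
 [149.3001419  249.45689012]]
t 27.37 tcp [0.674  0.0502 0.1932] rot [-179.952    -0.0251  159.8558] F [-0.5649 -0.2325  0.1774] w 0.0702 g 0.0
shift [0.0005 0.0019 0.1522] rows 5 each [0.0001 0.0004 0.0304] turn [-0.0008 -0.0004 -0.0025]
```

View pics/w6.png

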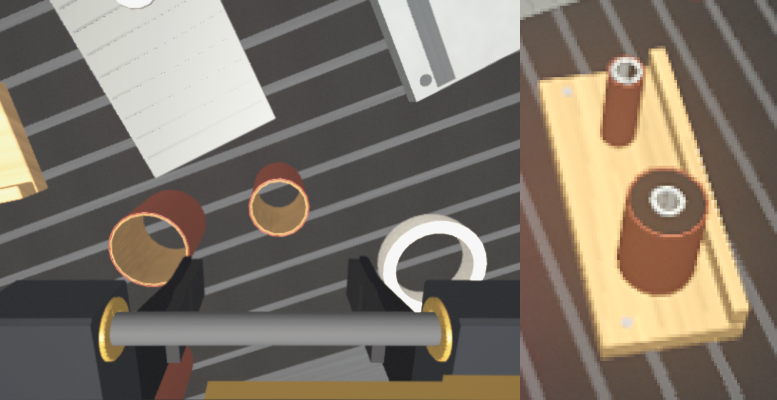

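The sleeve's rim is centred at (279,207), predicted (278,207), and the drum stands upright on the rack peg. I'll grasp the sleeve.

```bash
python3 -m jog '[[0,0.001,0.035,0,0,0,0.066],[0,0,0.035,0,0,0,0.066],[0,0,0.035,0,0,0,0.066],[0,0,0.03,0,0,0,0.066],[0,0,0,0,0,0,0.066],[0,0,0,0,0,0,0.066],[0,0,0,0,0,0,0.066],[0,0,0,0,0,0,0.066]]'; python3 go.py .674 .052 .041
```

```text
time_s: 28.03
tool_pos: [0.6769, 0.0529, 0.0618]
tool_rot: [179.9, 0.3, 160.0]
force: [0.3, 0.5, 0.5]
grip_width: 0.0658
grasp_force: 0.0
t 28.03 tcp [0.6769 0.0529 0.0618] rot [179.8657   0.252  159.9778] F [0.3222 0.4752 0.4866] w 0.0658 g 0.0
shift [ 0.0025 -0.0018  0.0208] rows 1 each [ 0.0025 -0.0018  0.0208] turn [ 0.0023  0.0044 -0.0004]
```

```bash
python3 -m jog '[[0.001,-0.001,0.02,0,0,0,0.066],[0,0,0,0,0,0,0.066],[0,0,0,0,0,0,0.066],[0,0,0,0,0,0,0.05],[0,0,0,0,0,0,0.04],[0,0,0,0,0,0,0.03],[0,0,0,0,0,0,0.03],[0,0,0,0,0,0,0.03],[0,0,0,0,0,0,0.03]]' 12; python3 go.py .674 .052 .041;python3 -m jog '[[0,0,-0.02,0,0,0,0.03],[0,0,-0.035,0,0,0,0.03],[0,0,-0.035,0,0,0,0.03],[0,0,-0.035,0,0,0,0.03],[0,0,-0.035,0,0,0,0.03],[0,0,0,0,0,0,0.03],[0,0,0,0,0,0,0.03],[0,0,0,0,0,0,0.03]]';  python3 go.py .5098 .2748 .19
```

```text
time_s: 28.78
tool_pos: [0.674, 0.0527, 0.0394]
tool_rot: [180.0, 0.1, 160.0]
force: [-0.8, 0.2, 3.0]
grip_width: 0.0472
grasp_force: 12.0
t 28.78 tcp [0.674  0.0527 0.0394] rot [179.9587   0.0598 160.0161] F [-0.8119  0.2316  3.0083] w 0.0472 g 12.0
shift [-0.0002 -0.0007 -0.0016] rows 1 each [-0.0002 -0.0007 -0.0016] turn [0.0007 0.001  0.0003]
time_s: 29.45
tool_pos: [0.6729, 0.0527, 0.1977]
tool_rot: [-180.0, -0.1, 160.0]
force: [0.6, 0.1, -0.4]
grip_width: 0.0472
grasp_force: 12.0
t 29.45 tcp [0.6729 0.0527 0.1977] rot [-179.9826   -0.0657  160.02  ] F [ 0.6215  0.1313 -0.4448] w 0.0472 g 12.0
shift [0.2292 0.153  0.0079] rows 7 each [0.0327 0.0219 0.0011] turn [-0.0003 -0.0011  0.0004]
```

```bash
python3 -m jog '[[0.0327,0.0219,0,0,0,0,0.03],[0.0327,0.0219,0,0,0,0,0.03],[0.0327,0.0219,0,0,0,0,0.03],[0.0327,0.0219,0,0,0,0,0.03],[0.0327,0.0219,0,0,0,0,0.03],[0.0327,0.0219,0,0,0,0,0.03],[0.0327,0.0219,0,0,0,0,0.03],[0,0,0,0,0,0,0.03],[0,0,0,0,0,0,0.03],[0,0,0,0,0,0,0.03],[0,0,0,0,0,0,0.03],[0,0,0,0,0,0,0.03]]';python3 -m jog '[[0,0,0.02,0,0,0,0.03],[0,0,0.025,0,0,0,0.03],[0,0,0,0,0,0,0.03],[0,0,0,0,0,0,0.03],[0,0,0,0,0,0,0.03],[0,0,0,0,0,0,0.03],[0,0,0,0,0,0,0.03]]';python3 go.py .5098 .2748 .0475
```

```text
time_s: 30.45
tool_pos: [0.5115, 0.273, 0.1979]
tool_rot: [-179.9, -0.0, 159.8]
force: [-0.5, -0.2, -1.2]
grip_width: 0.0471
grasp_force: 12.0
time_s: 31.03
tool_pos: [0.5117, 0.2753, 0.1551]
tool_rot: [179.9, 0.1, 160.0]
force: [0.5, 0.8, -0.7]
grip_width: 0.0472
grasp_force: 12.0
t 31.03 tcp [0.5117 0.2753 0.1551] rot [179.8764   0.0878 159.9973] F [ 0.5367  0.7835 -0.7026] w 0.0472 g 12.0
shift [ 0.0018 -0.0013  0.1076] rows 3 each [ 0.0006 -0.0004  0.0359] turn [ 0.0022  0.0015 -0.    ]
```

```bash
python3 -m jog '[[0.001,0,0.015,0,0,0,0.03],[0,0,0.01,0,0,0,0.03],[0,0,0.01,0,0,0,0.03],[0,0,0.01,0,0,0,0.03],[0,0,0.01,0,0,0,0.03],[0,0,0,0,0,0,0.03],[0,0,0,0,0,0,0.03],[0,0,0,0,0,0,0.03]]';python3 go.py .5098 .2748 .0475
```

```text
time_s: 31.7
tool_pos: [0.5101, 0.2754, 0.0988]
tool_rot: [180.0, 0.0, 160.0]
force: [0.0, 0.8, 0.1]
grip_width: 0.0475
grasp_force: 12.0
t 31.7 tcp [0.5101 0.2754 0.0988] rot [179.9783   0.0194 160.0134] F [0.0015 0.8442 0.0511] w 0.0475 g 12.0
shift [ 0.0001 -0.0007  0.0513] rows 2 each [ 0.     -0.0003  0.0257] turn [0.0004 0.0003 0.0002]
```

The sleeve is over the core with no contact force. Down to home, release, and rise.

```bash
python3 -m jog '[[0,0,0.015,0,0,0,0.03],[0,0,0.015,0,0,0,0.03],[0,0,0.012,0,0,0,0.03],[0,0,0.007,0,0,0,0.03],[0,0,0.002,0,0,0,0.03],[0,0,0,0,0,0,0.03],[0,0,0,0,0,0,0.03],[0,0,0,0,0,0,0.03]]';python3 go.py .5098 .2748 .0475
```

```text
time_s: 32.37
tool_pos: [0.5103, 0.2756, 0.0481]
tool_rot: [179.9, 0.0, 160.0]
force: [0.2, -0.5, -1.4]
grip_width: 0.0473
grasp_force: 12.0
t 32.37 tcp [0.5103 0.2756 0.0481] rot [179.9423   0.0437 160.019 ] F [ 0.2173 -0.4625 -1.4312] w 0.0473 g 12.0
shift [ 0.0002 -0.0009  0.0006] rows 1 each [ 0.0002 -0.0009  0.0006] turn [0.001  0.0008 0.0003]
```

```bash
python3 -m jog '[[0,0,0.001,0,0,0,0.03],[0,0,0,0,0,0,0.07],[0,0,0,0,0,0,0.07],[0,0,0,0,0,0,0.07],[0,0,0,0,0,0,0.07],[0,0,0,0,0,0,0.07],[0,0,-0.02,0,0,0,0.07],[0,0,-0.035,0,0,0,0.07],[0,0,-0.035,0,0,0,0.07],[0,0,-0.035,0,0,0,0.07],[0,0,-0.02,0,0,0,0.07],[0,0,0,0,0,0,0.07]]';python3 -m jog '[[0,0,0,0,0,0,0.07],[0,0,0,0,0,0,0.07],[0,0,0,0,0,0,0.07]]';  python3 go.py .468 0 .19; python3 - <<'E'
from h import *
c=env.get_calibration("wrist");a=env.read_camera("wrist");b=env.read_camera("side")
cv2.imwrite("pics/w7.png",np.hstack([cv2.resize(a[110:310,180:380],(400,400)),cv2.resize(b[110:270,190:350],(400,400))]))
print(proj("wrist",[[.5094,.2748,.106],[.5094,.2748,.084],[.5094,.2748,.008]],c))
E
```

```text
time_s: 33.37
tool_pos: [0.5126, 0.2768, 0.1975]
tool_rot: [179.5, 0.3, 160.0]
force: [1.0, 0.2, 0.3]
grip_width: 0.0701
grasp_force: 0.0
time_s: 33.62
tool_pos: [0.5088, 0.2747, 0.1897]
tool_rot: [-179.9, -0.1, 160.0]
force: [-1.0, 0.3, 0.6]
grip_width: 0.0697
grasp_force: 0.0
t 33.62 tcp [0.5088 0.2747 0.1897] rot [-179.8557   -0.1033  160.0179] F [-1.0195  0.2962  0.6166] w 0.0697 g 0.0
shift [-0.0555 -0.2721  0.0003] rows 8 each [-0.0069 -0.034   0.    ] turn [-0.0025 -0.0018  0.0003]
[[276.1844305  221.02731246]
 [276.20773486 211.86541627]
 [276.26711066 188.55999752]]
```

View pics/w7.png

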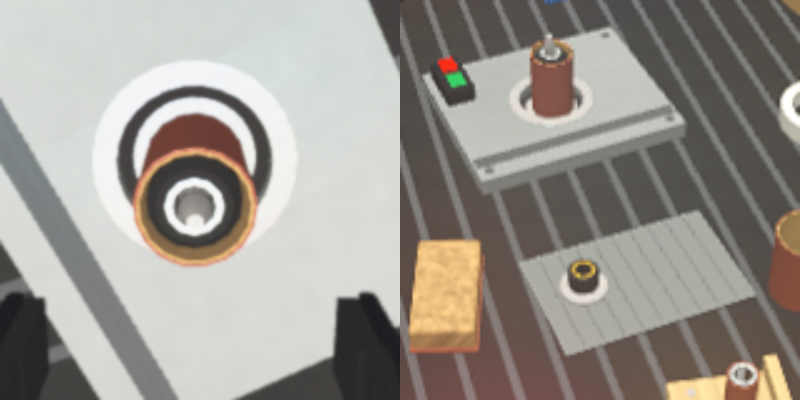

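The sleeve is home over the core: its rim is flush and centred at crop (195,207), and the knob is upright on the mat at (583,275). Now I pick up the knob.

```bash
python3 -m jog '[[-0.0069,-0.034,0,0,0,0,0.06],[-0.0069,-0.034,0,0,0,0,0.06],[-0.0069,-0.034,0,0,0,0,0.06],[-0.0069,-0.034,0,0,0,0,0.06],[-0.0069,-0.034,0,0,0,0,0.06],[-0.0069,-0.034,0,0,0,0,0.06],[-0.0069,-0.034,0,0,0,0,0.06],[-0.0069,-0.034,0,0,0,0,0.06],[0,0,0.03,0,0,0,0.06],[0,0,0.035,0,0,0,0.06],[0,0,0.035,0,0,0,0.06],[0,0,0.03,0,0,0,0.06]]';python3 -m jog '[[0,0,0.015,0,0,0,0.06],[0,0,0,0,0,0,0.06],[0,0,0,0,0,0,0.06],[0,0,0,0,0,0,0.06],[0,0,0,0,0,0,0.06]]';  python3 go.py .468 -.0004 .0105
```

```text
time_s: 34.72
tool_pos: [0.4675, 0.0004, 0.0592]
tool_rot: [-180.0, -0.1, 160.0]
force: [0.3, 0.9, 0.3]
grip_width: 0.0601
grasp_force: 0.0
time_s: 35.13
tool_pos: [0.4701, 0.001, 0.048]
tool_rot: [179.9, 0.1, 160.0]
force: [0.6, 0.1, 0.3]
grip_width: 0.0597
grasp_force: 0.0
t 35.13 tcp [0.4701 0.001  0.048 ] rot [179.909    0.1355 160.0248] F [0.6218 0.1209 0.3079] w 0.0597 g 0.0
shift [ 0.0016 -0.0021  0.0375] rows 2 each [ 0.0008 -0.001   0.0187] turn [0.0016 0.0024 0.0004]
```

```bash
python3 -m jog '[[0.001,-0.001,0.02,0,0,0,0.06],[0,0,0.012,0,0,0,0.06],[0,0,0.005,0,0,0,0.06],[0,0,0,0,0,0,0.06],[0,0,0,0,0,0,0.06],[0,0,0,0,0,0,0],[0,0,0,0,0,0,0],[0,0,0,0,0,0,0],[0,0,0,0,0,0,0],[0,0,0,0,0,0,0],[0,0,0,0,0,0,0],[0,0,0,0,0,0,0]]' 20;  python3 go.py .468 -.0004 .0105; python3 -m jog '[[0,0,-0.02,0,0,0,0],[0,0,-0.035,0,0,0,0],[0,0,-0.035,0,0,0,0],[0,0,-0.035,0,0,0,0],[0,0,-0.035,0,0,0,0],[0,0,-0.02,0,0,0,0],[0,0,0,0,0,0,0],[0,0,0,0,0,0,0],[0,0,0,0,0,0,0]]';  python3 go.py .5098 .2748 .19
```

```text
time_s: 36.13
tool_pos: [0.4676, 0.0002, 0.0097]
tool_rot: [180.0, 0.0, 160.0]
force: [-0.5, 0.2, 1.5]
grip_width: 0.0292
grasp_force: 20.0
t 36.13 tcp [0.4676 0.0002 0.0097] rot [179.9873   0.0079 160.0158] F [-0.4534  0.1878  1.5072] w 0.0292 g 20.0
shift [-0.0006 -0.0004 -0.0008] rows 1 each [-0.0006 -0.0004 -0.0008] turn [0.0002 0.0001 0.0003]
time_s: 36.88
tool_pos: [0.4666, 0.0002, 0.1884]
tool_rot: [-180.0, -0.1, 160.0]
force: [-0.4, 0.2, -0.4]
grip_width: 0.0293
grasp_force: 20.0
t 36.88 tcp [0.4666 0.0002 0.1884] rot [-179.9537   -0.0939  160.0185] F [-0.4201  0.1607 -0.4012] w 0.0293 g 20.0
shift [ 0.0532  0.2729 -0.0018] rows 8 each [ 0.0067  0.0341 -0.0002] turn [-0.0008 -0.0016  0.0003]
```

```bash
python3 -m jog '[[0.0067,0.0341,0,0,0,0,0],[0.0067,0.0341,0,0,0,0,0],[0.0067,0.0341,0,0,0,0,0],[0.0067,0.0341,0,0,0,0,0],[0.0067,0.0341,0,0,0,0,0],[0.0067,0.0341,0,0,0,0,0],[0.0067,0.0341,0,0,0,0,0],[0.0067,0.0341,0,0,0,0,0],[0,0,0,0,0,0,0],[0,0,0,0,0,0,0],[0,0,0,0,0,0,0],[0,0,0,0,0,0,0]]';python3 -m jog '[[0,0,0.03,0,0,0,0],[0,0,0.028,0,0,0,0],[0,0,0,0,0,0,0],[0,0,0,0,0,0,0],[0,0,0,0,0,0,0],[0,0,0,0,0,0,0],[0,0,0,0,0,0,0],[0,0,0,0,0,0,0]]';python3 go.py .5098 .2748 .091
```

```text
time_s: 37.88
tool_pos: [0.5101, 0.2728, 0.1883]
tool_rot: [-179.9, -0.0, 159.9]
force: [0.5, -0.2, -0.9]
grip_width: 0.0291
grasp_force: 20.0
time_s: 38.55
tool_pos: [0.5111, 0.2753, 0.1331]
tool_rot: [179.9, 0.1, 160.0]
force: [0.3, 0.6, -0.7]
grip_width: 0.0294
grasp_force: 20.0
t 38.55 tcp [0.5111 0.2753 0.1331] rot [179.8821   0.0799 160.0101] F [ 0.2895  0.5534 -0.6823] w 0.0294 g 20.0
shift [ 0.0011 -0.0009  0.042 ] rows 2 each [ 0.0005 -0.0005  0.021 ] turn [0.0021 0.0014 0.0002]
```

```bash
python3 -m jog '[[0.001,-0.001,0.01,0,0,0,0],[0,0,0.01,0,0,0,0],[0,0,0.01,0,0,0,0],[0,0,0.008,0,0,0,0],[0,0,0.004,0,0,0,0],[0,0,0,0,0,0,0],[0,0,0,0,0,0,0],[0,0,0,0,0,0,0]]';python3 go.py .5098 .2748 .091
```

```text
time_s: 39.22
tool_pos: [0.5092, 0.2744, 0.0903]
tool_rot: [180.0, -0.0, 160.0]
force: [-2.6, -0.9, 7.0]
grip_width: 0.0287
grasp_force: 20.0
t 39.22 tcp [0.5092 0.2744 0.0903] rot [179.9767  -0.0025 160.009 ] F [-2.6424 -0.9369  7.0226] w 0.0287 g 20.0
shift [-0.0004  0.0006 -0.0007] rows 1 each [-0.0004  0.0006 -0.0007] turn [ 0.0004 -0.      0.0002]
```

The knob is seated (7 N). Release, rise, move clear, and take a last look.

```bash
python3 -m jog '[[0,0,0,0,0,0,0.06],[0,0,0,0,0,0,0.06],[0,0,0,0,0,0,0.06],[0,0,0,0,0,0,0.06],[0,0,0,0,0,0,0.06],[0,0,-0.02,0,0,0,0.06],[0,0,-0.035,0,0,0,0.06],[0,0,-0.035,0,0,0,0.06],[0,0,-0.03,0,0,0,0.06],[0,0,0,0,0,0,0.06],[0,0,0,0,0,0,0.06],[0,0,0,0,0,0,0.06]]';python3 -m jog '[[0,0,0,0,0,0,0.06],[0,0,0,0,0,0,0.06],[0,0,0,0,0,0,0.06]]'; python3 - <<'E'
from h import *
c=env.get_calibration("wrist");a=env.read_camera("wrist");b=env.read_camera("side")
cv2.imwrite("pics/w8.png",np.hstack([cv2.resize(a[110:310,180:380],(400,400)),cv2.resize(b[110:370,190:390],(400,520))[:520] if 0 else cv2.resize(b[110:370,190:390],(308,400))]))
print(proj("wrist",[[.5094,.2748,.110],[.5094,.2748,.084]],c))
E
```

```text
time_s: 40.22
tool_pos: [0.5084, 0.274, 0.2086]
tool_rot: [-179.9, -0.1, 160.0]
force: [-0.3, -0.4, -1.2]
grip_width: 0.0604
grasp_force: 0.0
time_s: 40.47
tool_pos: [0.5084, 0.2739, 0.2081]
tool_rot: [-179.9, -0.1, 160.0]
force: [0.3, -0.2, 0.5]
grip_width: 0.0603
grasp_force: 0.0
[[277.36806875 214.93021861]
 [277.27922335 205.22808558]]
```

View pics/w8.png

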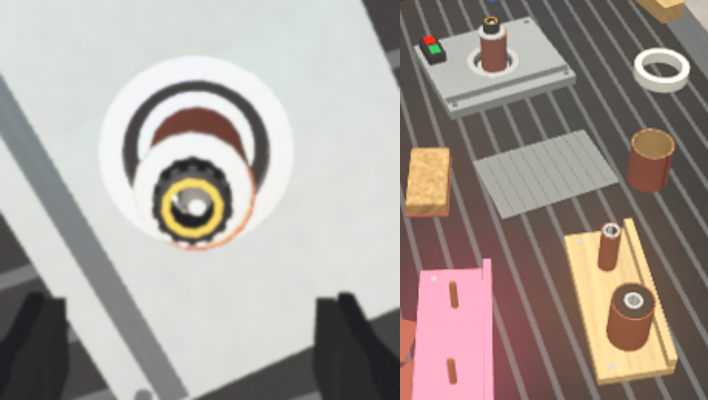

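The knob sits flat on the core with its ring at wrist (276,212.5), predicted (277,215). That is about 2 mm off, within the bore play and the 10 mm limit. The drum is on the rack peg, and the thin drum and wide sleeve haven't moved.

```bash
python3 -c "from cell import env; print(env.sign_off())"
```

```text
the job is handed in; nothing more can be done
None
```

I changed the drum and handed the job in at about 40 s (limit 120 s): core, sleeve and knob are on the spindle, the wide drum is on the freed rack peg, and the thin drum and wide sleeve look undisturbed; the hand-in returned no verdict, so this rests on my last pictures.

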